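Rock the heavy tub to pour the massage balls into the drawer

TASK

Put the massage balls away for me: first stand the teacup that is in the drawer's way upright on its cork coaster, then pull the drawer of the low unit fully open and pour all three balls out of the heavy stoneware tub into it, rocking the tub forward on its front base edge instead of lifting it or picking the balls out by hand. Stand the tub back upright where it stood, leave the drawer fully open with the balls in it and the cup on its coaster, and do not disturb the other things on the desk and the unit.

Things in the scene. Friction and masses are not known exactly. Their poses are not given: they have to be found in the camera images.
- unit: Low wooden drawer unit, fixed, 260 deep (x) x 300 wide (y) x 125 mm high. Origin: centre of its underside, on the desk. Its front face is at x = -130 mm in its own frame, and -x is the way the drawer comes out. The tub stands on its flat top (z = 125 mm).
- drawer (a joint): Slide of the unit's single drawer, in m: 0 shut (front panel flush with the unit's front), 0.200 fully open at the end stop; it moves along the unit's -x and stays where it is left (friction about 1.5 N, plus about 4 N per m/s).
- drawer_pull (a point): Grip point on the drawer's pull, axes as the unit's. The pull is a dark wooden fin mid drawer front, 12 mm thick (y), 24 mm high, standing 56 mm out of the panel; this point is 46 mm out, mid-height, 90 mm above the desk. The tub's spout hangs over: grip the fin's two sides with the gripper leaning back about 35 degrees from vertical, fingers pointing down and towards the unit.
- drawer_in (a point): Centre of the drawer's inner floor (39 mm above the desk), moving with the drawer; axes as the unit's, z up. The inside is 214 mm (x) by 250 mm (y); walls 56 mm high, front panel 69 mm above the floor.
- tub: Heavy blue stoneware tub, 1.8 to 2.6 kg, loose on the unit. Origin: centre of its underside; z up; spout to -x, over the drawer. Base block 112 (x) x 150 (y) x 28 mm; inside floor at z = 28 mm; back and side walls to 103 mm. Tipped forward about its front base edge it balances at about 60 to 65 degrees; balls start rolling out at about 45 degrees and all are out when held at 65 degrees for 1 s.
- tub_front_edge (a point): Middle of the tub's front base edge, the edge it rocks on: x = -56, z = 0 mm in the tub's frame. It runs along the tub's y.
- tub_lip (a point): Middle of the spout's lip, x = -109, z = 81 mm in the tub's frame. The spout slopes out and up at 45 degrees from x = -56, z = 28 mm, 150 mm wide, with cheeks 44 mm high square to the slope (highest point z = 112 mm). It overhangs the unit's front by up to 28 mm; with the tub tipped 65 degrees the lip is about 96 mm ahead of the front base edge.
- tub_bar (a point): Middle of the tub's handle: a round dark steel bar 14 mm thick and 136 mm long, along the tub's y, at x = 50, z = 150 mm in the tub's frame (106 mm behind and 150 mm above the front base edge); 47 mm free height under it down to the back wall's rim. Held between two fingers the bar can turn in the grip, so the fingers may keep pointing down while the tub rocks.
- ball1: Cork massage ball, 60 mm across, about 90 g, in the tub. For its position use its centre, point ball1_center.
- ball2: Like ball1.
- ball3: Like ball1.
- ball1_center (a point): Centre of ball 1.
- ball2_center (a point): Centre of ball 2.
- ball3_center (a point): Centre of ball 3.
- teacup: Empty white ceramic teacup without a handle, straight sides 64 mm across, 72 mm high, wall 4 mm, 180 g, upright on the desk in front of the drawer. Origin: centre of its underside, z up.
- coaster: Round cork coaster, fixed to the desk, 100 mm across, 5 mm thick. Origin: centre of its underside.
- pen_cup: Black metal pen cup, 76 mm across, 100 mm high, pens up to 146 mm high. Origin: centre of underside. Bystander.
- sharpener: White desktop pencil sharpener 100 x 62 x 75 mm with a crank on its +x end reaching x = 91, z = 88 mm. Origin: centre of underside. Bystander.
- eraser: Green eraser 65 x 26 x 16 mm. Origin: centre of underside. Bystander.
- tape_dispenser: Grey tape dispenser 150 x 50 mm, 74 mm high, on the unit's top behind the tub. Origin: centre of underside. Bystander.
- succulent: Small plant in a terracotta pot 68 mm across, about 90 mm high, on the unit's top behind the tub. Origin: centre of underside. Bystander.

How it is judged:
On the way, in this order (a step that is already met when the one before it is completed fails the run):
1. the teacup stands on its coaster, let go (horizontal distance between teacup and coaster below 0.018 m and height (world z) of teacup between 0.002 and 0.012 m and angle between teacup's own z axis and vertical below 0.1 rad and contact force between the fingers and teacup below 0.1 N), for 0.2 s.
2. the drawer is fully open (value of joint drawer above 0.185 m), for 0.2 s.
3. the tub is rocked forward on its front base edge (angle between tub's own z axis and vertical above 0.6 rad and height (world z) of tub_front_edge below 0.137 m), for 0.1 s.
4. all three balls are in the drawer (x of ball1_center in the frame of drawer_in between -0.107 and 0.107 m and y of ball1_center in the frame of drawer_in between -0.125 and 0.125 m and z of ball1_center in the frame of drawer_in between 0.015 and 0.06 m and x of ball2_center in the frame of drawer_in between -0.107 and 0.107 m and y of ball2_center in the frame of drawer_in between -0.125 and 0.125 m and z of ball2_center in the frame of drawer_in between 0.015 and 0.06 m and x of ball3_center in the frame of drawer_in between -0.107 and 0.107 m and y of ball3_center in the frame of drawer_in between -0.125 and 0.125 m and z of ball3_center in the frame of drawer_in between 0.015 and 0.06 m), for 0.2 s.
At the end, for the whole second after the job is handed in: All three ball centres lie inside the drawer (15 to 60 mm above its floor); drawer open more than 185 mm; tub at rest, upright within 0.04 rad and within 30 mm of where it stood; teacup upright (0.1 rad) on the coaster, centres within 18 mm (all of step 4 and horizontal distance between teacup and coaster below 0.018 m and height (world z) of teacup between 0.002 and 0.012 m and angle between teacup's own z axis and vertical below 0.1 rad and value of joint drawer above 0.185 m and angle between tub's own z axis and vertical below 0.04 rad and distance of tub from where it was at the start of the episode below 0.03 m and linear speed of tub below 0.02 m/s); the robot touches nothing.
It fails at once if the tub is lifted: its front base edge rises more than 20 mm off the unit's top (height (world z) of tub_front_edge above 0.145 m).
It fails at once if a ball is touched with the fingers (contact force between the fingers and ball1 above 0.5 N or contact force between the fingers and ball2 above 0.5 N or contact force between the fingers and ball3 above 0.5 N).
It fails at once if the teacup is tipped over (angle between teacup's own z axis and vertical above 0.5 rad).
It fails at once if a bystander is moved more than 30 mm or tipped (distance of any of pen_cup, sharpener, eraser, tape_dispenser, succulent from where it was at the start of the episode above 0.03 m or angle between any of pen_cup, sharpener, eraser, tape_dispenser, succulent's own z axis and vertical above 0.3 rad).
It also fails if it takes over 69 s, if anything falls off the work surface, if the arm or the gripper's body presses on something with over 40 N, if the wrist force passes 120 N, or if a joint passes its speed limit or range.

ROBOT

A 7-joint arm with a two-finger parallel gripper is mounted at the origin on the work surface. World frame = base frame: x ahead of the robot, y to its left, z up, the work surface at z = 0. Lengths are in m, angles in rad, forces in N, time in s.
With the tool pointing down it reaches from about 0.425 to 0.95 m from the base axis. Payload 16.7 kg.
Tool frame: the origin (TCP) lies on the centre line of the jaws, within the pads' length; the fingertips stand 22 mm ahead of it and the grasp point (between the pads) lies 3 mm ahead of it; z points along the fingers, y is the direction in which the jaws open and shut (so a half turn about z gives the same grasp; the last joint's range is limited). The gripper opens to 94 mm and grips with 3 to 60 N. Pads are 16 mm wide; open, the fingers measure 119 mm over their backs; the gripper's body (75 mm by 177 mm) begins 78 mm behind the grasp point.
Start: joints at [-1.327, 0.426, 0.074, 1.606, -0.034, 1.111, -0.067], TCP at [0.259, 0.623, 0.227] pointing down, gripper open.
Joint ranges: [-2.85, 2.85], [-0.5, 2.14], [-1.23, 1.37], [0.21, 2.46], [-1.02, 4.16], [0.16, 2.05], [-2.73, 2.73]. Speed limits (rad/s): [1.89, 1.89, 2.39, 2.39, 3.01, 3.01, 3.01].

INTERFACE

Orientations are given as a rotation vector (axis times angle).
In Python, from station import readout, grab_frame, job gives the robot as it stands. The module is installed in compiled form; this text tells all that it offers.
- The arm moves only by the tool step_arm, never from a script. Its argument "steps" is one flat list of numbers, 7 for each row, row after row: the shift along the world's x, y, z in cm, then the turn, a rotation vector about the world's x, y, z in rad, then the gripper's target within -1 to 1 (shut at 1, half-way at 0, fully open at -1). In form: [dx, dy, dz, ax, ay, az, hand, dx, dy, dz, ax, ay, az, hand, ...]. A call has 1 to 20 rows; each row is the pose to reach, as a shift and turn from the pose measured when the call began; what a row does not reach only later rows make up. A row lasts 1/10 s, in which the tool goes at most 50 mm and 8.59 degrees, less where a joint would pass 70% of its speed; a pose out of reach is approached as far as the arm can. A call with a gripper value outside its range is refused whole. The fingers move at their own pace and stop on an object; "squeeze" is the grip in N (left out, the last holds). Time passes only in rows, so rows that repeat a pose let the fingers close. It gives the time, the measured TCP pose, the force and the opening at its end, in the units of the state.
- readout.sense(): the state, without advancing time (a new reading comes with each control period).
- grab_frame(name): name is "scene" or "side" or "wrist"; returns a dict with "frame" (420x560x3 uint8, red, green, blue), "range_z" (420x560 float32, m along the optical axis (not along the pixel's ray), 0 where there is no reading), "camera_matrix" (3x3 intrinsics, pixels), "eye" and "attitude" of the camera in the world. Camera axes: x right, y up, looking along -z (the intrinsics and any distortion apply to the point x, -y, -z); pixel columns grow to the right and rows downward; lengths in m; the calibration is good to about 2 mm. A picture is of the moment at which its call begins.
- job.sign_off(): hands the job in, once; it reports no verdict.
The state is a dict: "t": time; "joints": joint angles; "qd": joint speeds; "tau": joint torques, N m; "eef_pos": TCP position; "eef_rot": TCP orientation; "ft_force": force on the tool from outside, world axes, zero at the start; "ft_torque": the same for the moment, N m; "width": finger opening in m.
Only numpy, scipy, OpenCV 4.12 (cv2) and the standard library are available. Lean on these libraries where they do the work, as an engineer would, in place of code of your own. Each camera call takes 0.05 s, during which the arm holds its last target.

## Working session

There is one attempt and no reset: what is moved stays moved. The work goes in short steps, Python scripts to look and compute and a tool call to move; the robot and the scene stay as the last step left them, time stands still between calls to the robot, and variables do not carry over. Pictures are saved under pics/ and viewed, and the job is handed in when it is done.

Besides the shell and the picture viewer there is one more tool, called after ">>>" in YAML: its name, and indented under it one key for each argument. step_arm: Moves the arm, as the interface text tells. Its arguments: {"type":"object","properties":{"steps":{"type":"array"},"squeeze":{"type":"number"}},"required":["steps"]}

```bash
mkdir -p pics
cat > h.py <<'E'
import numpy as np, cv2
from scipy.spatial.transform import Rotation as R
from station import readout, grab_frame, job
def att(a):
    a=np.array(a,float)
    if a.shape==(3,3): return a
    return R.from_rotvec(a).as_matrix() if a.size==3 else R.from_quat(a).as_matrix()
def snap(name,fn):
    g=grab_frame(name); cv2.imwrite('pics/'+fn+'.png',g['frame'][:,:,::-1]); np.savez('pics/'+fn+'.npz',**{k:np.array(v) for k,v in g.items()}); return g
def cloud(g):
    K=np.array(g['camera_matrix']);z=np.array(g['range_z']);v,u=np.mgrid[:z.shape[0],:z.shape[1]]
    P=np.stack([(u-K[0,2])/K[0,0]*z,-(v-K[1,2])/K[1,1]*z,-z],-1)
    W=P@att(g['attitude']).T+np.array(g['eye']); W[z==0]=np.nan; return W
E
python3 - <<'E'
from h import *
s=readout.sense(); print({k:np.round(v,3) for k,v in s.items()})
for n in ['scene','side','wrist']:
    g=snap(n,n+'0'); print(n,g['eye'],g['attitude'],g['camera_matrix'],[k for k in g])
E
```

```text
{'t': np.float64(0.0), 'joints': array([-1.327,  0.427,  0.074,  1.607, -0.034,  1.111, -0.067]), 'qd': array([-0.001,  0.001,  0.   ,  0.001,  0.001, -0.001,  0.001]), 'tau': array([-0.0000e+00, -9.3581e+01,  3.6660e+00, -4.5420e+01, -4.9000e-02,
        2.0000e-02,  0.0000e+00]), 'eef_pos': array([0.259, 0.623, 0.227]), 'eef_rot': array([-6.150e-01, -3.081e+00,  2.000e-03]), 'ft_force': array([-0.099, -0.286,  0.147]), 'ft_torque': array([ 0.067,  0.029, -0.026]), 'width': np.float64(0.094)}
scene [1.54771637 0.034077   1.24996087] [0.57162016 0.64030294 1.54438472] [[458.52976897   0.         274.05926836]
 [  0.         458.52976897 202.58010022]
 [  0.           0.           1.        ]] ['frame', 'range_z', 'camera_matrix', 'eye', 'attitude']
side [ 0.09406635 -0.69581137  1.03330142] [ 0.6881979  -0.22118163 -0.54191056] [[444.01344652   0.         278.64208757]
 [  0.         444.01344652 211.92101218]
 [  0.           0.           1.        ]] ['frame', 'range_z', 'camera_matrix', 'eye', 'attitude']
wrist [0.18676784 0.65242802 0.38402369] [-0.23451364 -0.15465498  1.16934024] [[295.52433227   0.         282.16685643]
 [  0.         295.52433227 204.94542821]
 [  0.           0.           1.        ]] ['frame', 'range_z', 'camera_matrix', 'eye', 'attitude']
```

View pics/scene0.png

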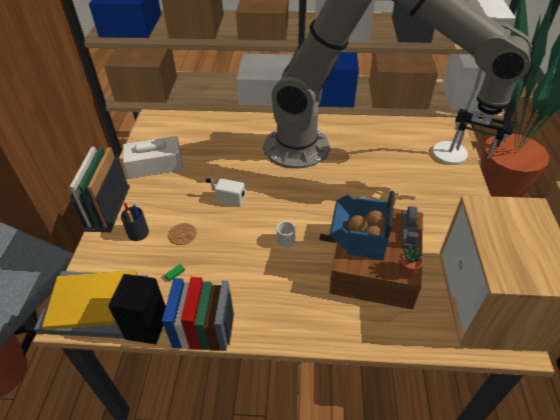

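View pics/side0.png

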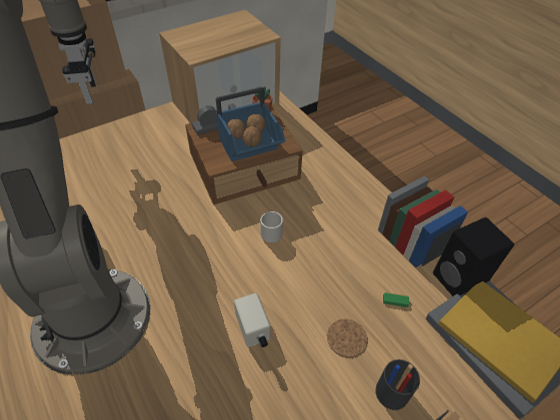

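View pics/wrist0.png

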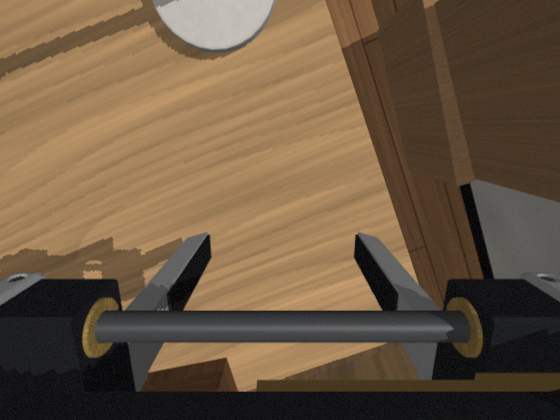

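The scene view shows the cup at about (286,233), the coaster at (182,234), the tub on the unit at (362,225) with its bar at (390,215), and the fin at (327,238). Next I measure these.

```bash
python3 - <<'E'
from h import *
class G(dict):pass
C={}
for n in ['scene','side']:
    g=dict(np.load(f'pics/{n}0.npz')); C[n]=(g['frame'],cloud(g))
print([np.round(C['scene'][1][p[1],p[0]],3) for p in [(150,300),(286,300),(300,180)]])
allP=np.vstack([c.reshape(-1,3) for _,c in C.values()]); allF=np.vstack([f.reshape(-1,3) for f,_ in C.values()]).astype(int)
def box(n,u0,v0,u1,v1):
    f,c=C[n]; return c[v0:v1,u0:u1].reshape(-1,3),f[v0:v1,u0:u1].reshape(-1,3).astype(int)
def circ(P):
    A=np.c_[2*P[:,:2],np.ones(len(P))]; s=np.linalg.lstsq(A,(P[:,:2]**2).sum(1),rcond=None)[0]; return s[:2],np.sqrt(s[2]+s[0]**2+s[1]**2)
for n,b in [('scene',(270,215,302,250)),('side',(255,205,290,245))]:
    P,F=box(n,*b); m=P[:,2]>0.066; print('cup rim',n,m.sum(),circ(P[m]),P[m].min(0),P[m].max(0))
    m=(P[:,2]>0.015)&(P[:,2]<0.06); 
for n,b in [('scene',(160,215,205,250)),('side',(322,312,375,362))]:
    P,F=box(n,*b); m=(F[:,0]-F[:,2]>20)&(P[:,2]>0.0025)&(P[:,2]<.012); Q=P[m]; print('coaster',n,m.sum(),np.round(cv2.minEnclosingCircle(Q[:,:2].astype(np.float32))[0],3),cv2.minEnclosingCircle(Q[:,:2].astype(np.float32))[1],np.median(Q,0))
# unit top
for n,b in [('scene',(320,170,440,310)),('side',(180,80,310,205))]:
    P,F=box(n,*b); m=abs(P[:,2]-0.125)<0.004; Q=P[m]; r=cv2.minAreaRect(Q[:,:2].astype(np.float32)); print('unit top',n,m.sum(),r,np.median(Q[:,2]),cv2.boxPoints(r).round(3).tolist())
    m=(P[:,2]>0.26)&(F.max(1)<90);Q=P[m];print('bar',n,m.sum(),Q.min(0).round(3),Q.max(0).round(3)) if m.sum() else 0
    b_=(F[:,2]-F[:,0]>25)&(P[:,2]>.13)&(P[:,2]<.26);Q=P[b_];print('tub',n,b_.sum(),Q.min(0).round(3),Q.max(0).round(3), cv2.minAreaRect(Q[:,:2].astype(np.float32)))
    m=(P[:,2]>.07)&(P[:,2]<.106)&(F.max(1)<80);Q=P[m];print('fin',n,m.sum(),np.percentile(Q,[2,50,98],axis=0).round(3).tolist())
E
python3 - <<'E'
import cv2
a=cv2.imread('pics/scene0.png')[150:310,250:450];cv2.imwrite('pics/za.png',cv2.resize(a,None,fx=4,fy=3.75,interpolation=3))
E
```

```text
[array([ 0.891, -0.372,  0.167]), array([ 0.765, -0.005,  0.   ]), array([ 0.208,  0.022, -0.002])]
cup rim scene 80 (array([ 0.52763161, -0.01731112]), np.float64(0.02992234684335981)) [ 0.49334056 -0.04822919  0.06618936] [0.56242163 0.0134127  0.07809734]
cup rim side 132 (array([ 0.52680399, -0.01853084]), np.float64(0.029942305137614783)) [ 0.49519747 -0.05136842  0.06600557] [0.55969477 0.0132623  0.07733666]
coaster scene 597 [ 0.5   -0.395] 0.11762762069702148 [ 0.51256699 -0.38816453  0.00466361]
coaster side 1604 [ 0.522 -0.391] 0.09185101836919785 [ 0.51433327 -0.39161182  0.00562965]
unit top scene 2226 ((0.6064817309379578, 0.28308069705963135), (0.25987252593040466, 0.3033670485019684), 80.39533233642578) 0.12471378264653321 [[0.4350000023841858, 0.18000000715255737], [0.734000027179718, 0.12999999523162842], [0.777999997138977, 0.38600000739097595], [0.4790000021457672, 0.43700000643730164]]
bar scene 177 [0.544 0.274 0.262] [0.69  0.304 0.286]
tub scene 2024 [0.516 0.123 0.13 ] [0.688 0.301 0.236] ((0.6007906794548035, 0.2106437087059021), (0.1628234088420868, 0.15459206700325012), 81.67156982421875)
fin scene 702 [[0.578, 0.103, 0.071], [0.75, 0.241, 0.089], [0.774, 0.379, 0.106]]
unit top side 2231 ((0.6290442943572998, 0.36560919880867004), (0.4627014696598053, 0.32293805480003357), 74.57145690917969) 0.12565356251428883 [[0.41200000047683716, 0.1860000044107437], [0.7229999899864197, 0.10000000149011612], [0.8460000157356262, 0.5460000038146973], [0.5350000262260437, 0.6320000290870667]]
bar side 256 [0.538 0.272 0.26 ] [0.685 0.307 0.286]
tub side 1233 [0.513 0.119 0.13 ] [0.681 0.308 0.236] ((0.599023163318634, 0.21403342485427856), (0.17402558028697968, 0.15113742649555206), 81.02494049072266)
fin side 293 [[0.439, 0.095, 0.072], [0.474, 0.181, 0.091], [0.739, 0.516, 0.105]]
```

View pics/za.png

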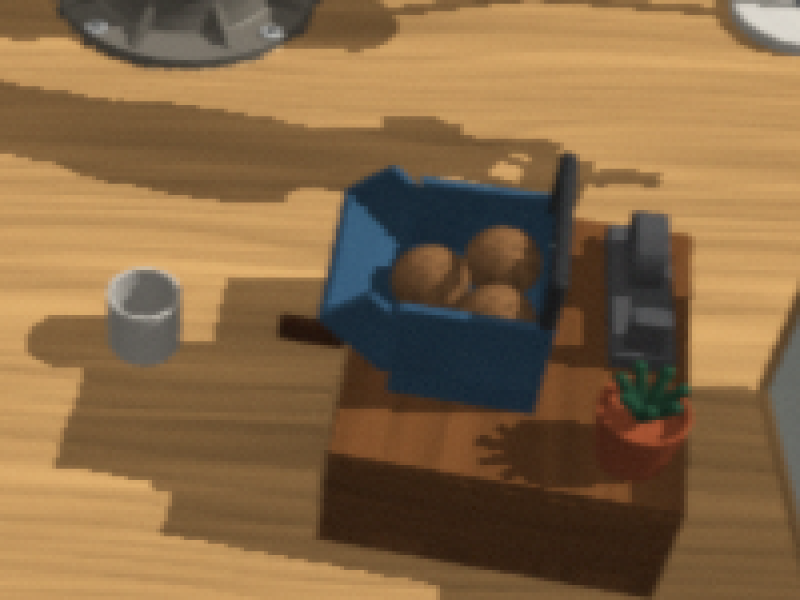

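Run:
```python
from h import *
C={}
for n in ['scene','side']:
    g=dict(np.load(f'pics/{n}0.npz')); C[n]=(g['frame'],cloud(g))
def box(n,u0,v0,u1,v1):
    f,c=C[n]; return c[v0:v1,u0:u1].reshape(-1,3),f[v0:v1,u0:u1].reshape(-1,3).astype(int)
def big(n,b,cond):
    u0,v0,u1,v1=b; f,c=C[n]; f=f[v0:v1,u0:u1].astype(int);c=c[v0:v1,u0:u1]
    m=cond(f,c).astype(np.uint8); k,l,st,_=cv2.connectedComponentsWithStats(m); i=1+np.argmax(st[1:,4]); return c[l==i]
def circfit(Q):
    e=cv2.fitEllipse(cv2.convexHull(Q[:,:2].astype(np.float32))); return e
for n,b in [('scene',(165,220,200,248)),('side',(322,312,375,362))]:
    Q=big(n,b,lambda f,c:(f[...,0]<175)&(f[...,0]-f[...,2]>25)&(abs(c[...,2]-.004)<.006)); print('coaster',n,len(Q),circfit(Q))
for n,b in [('scene',(115,200,155,245)),('side',(370,355,425,415))]:
    Q=big(n,b,lambda f,c:(c[...,2]>.02)); print('pen',n,len(Q),circfit(Q),Q.max(0)); Q=Q[(Q[:,2]>.09)&(Q[:,2]<.105)];print(circfit(Q))
for n,b in [('scene',(160,260,190,285)),('side',(378,287,415,312))]:
    Q=big(n,b,lambda f,c:(f[...,1]>f[...,0]+25)); print('eraser',n,len(Q),cv2.minAreaRect(Q[:,:2].astype(np.float32)))
for n,b in [('scene',(200,170,250,212)),('side',(230,285,280,355))]:
    Q=big(n,b,lambda f,c:(c[...,2]>.03)); print('sharp',n,len(Q),cv2.minAreaRect(Q[:,:2].astype(np.float32)),Q.max(0))
ux=np.array([.169,.9856]);uy=np.array([-.9856,.169]);o=np.array([.6065,.283])
for n,b in [('scene',(312,225,345,248)),('side',(252,163,272,190))]:
    P,F=box(n,*b)
    L=np.c_[(P[:,:2]-o)@ux,(P[:,:2]-o)@uy,P[:,2]]
    m=(L[:,0]<-.137)&(L[:,2]>.07)&(L[:,2]<.108)&(F.max(1)<110)
    if m.sum(): print('fin',n,m.sum(),np.percentile(L[m],[3,50,97],axis=0).round(4).tolist())
for n,b in [('scene',(320,170,440,310)),('side',(180,80,310,205))]:
    P,F=box(n,*b);L=np.c_[(P[:,:2]-o)@ux,(P[:,:2]-o)@uy,P[:,2]]
    m=(P[:,2]>.262)&(F.max(1)<90);Q=L[m]
    m2=abs(Q[:,0]-np.median(Q[:,0]))<.02;Q=Q[m2];print('bar',n,len(Q),np.percentile(Q,[2,50,98],axis=0).round(4).tolist(),'slope',np.polyfit(Q[:,1],Q[:,0],1))
    m=(F[:,2]-F[:,0]>15)&(P[:,2]>.13)&(P[:,2]<.26);Q=L[m];r=cv2.minAreaRect(Q[:,:2].astype(np.float32));print('tub',n,r,Q.min(0),Q.max(0))
    for zl in [(.20,.232)]:
        q=Q[(Q[:,2]>zl[0])&(Q[:,2]<zl[1])]; print(np.percentile(q,[1,99],axis=0).round(4).tolist())
    m=(abs(L[:,0])<.14)&(abs(L[:,1])<.16)&(abs(P[:,2]-.125)<.004);print('top',np.percentile(L[m],[.5,99.5],axis=0).round(4).tolist(),cv2.minAreaRect(P[m][:,:2].astype(np.float32)))
    m=(abs(L[:,0])<.14)&(abs(L[:,1])<.16)&(L[:,0]>.04)&(L[:,2]>.14)&~((F[:,2]-F[:,0]>15));Q=L[m];print('back obstacles',np.percentile(Q,[1,99],axis=0).round(3).tolist())
```

```text
coaster scene 471 ((0.5144075751304626, -0.39132070541381836), (0.09888903796672821, 0.10698515176773071), 150.7960205078125)
coaster side 2406 ((0.5311806797981262, -0.3835410475730896), (0.15417766571044922, 0.17114189267158508), 140.3536376953125)
pen scene 652 ((0.518153727054596, -0.5484670996665955), (0.07562371343374252, 0.0862417221069336), 126.31098937988281) [ 0.5594389  -0.50879602  0.14678715]
((0.5175984501838684, -0.5483351945877075), (0.07490483671426773, 0.08264295011758804), 122.81159973144531)
pen side 1379 ((0.5172057151794434, -0.549799382686615), (0.07495595514774323, 0.07750293612480164), 104.49793243408203) [ 0.55665048 -0.51280907  0.15000455]
((0.517475426197052, -0.5497293472290039), (0.0747760459780693, 0.07696165144443512), 110.33320617675781)
eraser scene 216 ((0.7485630512237549, -0.3573911190032959), (0.18349237740039825, 0.06232886388897896), 18.578691482543945)
eraser side 255 ((0.6833580732345581, -0.37987780570983887), (0.021905479952692986, 0.06278304755687714), 46.36669158935547)
sharp scene 591 ((0.32946449518203735, -0.25590652227401733), (0.148
[... 942 characters left out ...]
033670485019684), 80.39533233642578)
back obstacles [[0.059, -0.136, 0.141], [0.118, 0.118, 0.214]]
bar side 249 [[0.0006, -0.0753, 0.266], [0.0056, -0.0012, 0.2788], [0.0124, 0.068, 0.2846]] slope [-0.00743667  0.00570244]
tub side ((-0.04082944989204407, -0.0043778568506240845), (0.23083075881004333, 0.15206675231456757), 0.7547627091407776) [-0.15653241 -0.08058782  0.13030992] [0.07380126 0.07197631 0.23709793]
[[-0.1549, -0.0789, 0.2003], [0.0146, 0.0704, 0.2311]]
top [[-0.1327, -0.1489, 0.1213], [0.1202, 0.1496, 0.1289]] ((0.6060212850570679, 0.27872344851493835), (0.26490065455436707, 0.3007655143737793), 80.30371856689453)
back obstacles [[0.057, -0.134, 0.142], [0.115, 0.13, 0.214]]
```

>>> step_arm:
  steps: [0, 0, 8, 0, 0, 0, -1, 6, -14, 14, 0, 0, -0.15, -1, 26.8, -64.1, 14, 0, 0, -1.344, -1, 26.8, -64.1, 14, 0, 0, -1.344, -1, 26.8, -64.1, 14, 0, 0, -1.344, -1, 26.8, -64.1, 14, 0, 0, -1.344, -1, 26.8, -64.1, 14, 0, 0, -1.344, -1, 26.8, -64.1, 14, 0, 0, -1.344, -1, 26.8, -64.1, 14, 0, 0, -1.344, -1, 26.8, -64.1, 14, 0, 0, -1.344, -1, 26.8, -64.1, 14, 0, 0, -1.344, -1, 26.8, -64.1, 14, 0, 0, -1.344, -1, 26.8, -64.1, 14, 0, 0, -1.344, -1, 26.8, -64.1, 14, 0, 0, -1.344, -1, 26.8, -64.1, 14, 0, 0, -1.344, -1, 26.8, -64.1, 14, 0, 0, -1.344, -1, 26.8, -64.1, 14, 0, 0, -1.344, -1, 26.8, -64.1, 14, 0, 0, -1.344, -1]

```text
t: 1.95
eef_pos: [0.5266, -0.0169, 0.3666]
eef_rot: [-2.397, -2.029, 0.002]
ft_force: [-0.4, 0.5, 0.4]
width: 0.094
```

Run:
```python
from h import *
s=readout.sense(); print(s['t'],s['joints'].round(3) if hasattr(s['joints'],'round') else s['joints'],s['eef_pos'],R.from_rotvec(s['eef_rot']).as_matrix().round(3))
g=snap('wrist','w1')
W=cloud(g);m=(W[...,2]>.064)&(W[...,2]<.078)&(abs(W[...,0]-.527)<.05)&(abs(W[...,1]+.018)<.05);Q=W[m];print(len(Q),cv2.fitEllipse(cv2.convexHull(Q[:,:2].astype(np.float32))))
```

```text
1.95 [-0.767  0.075  0.733  1.779 -0.052  1.309 -0.188] [ 0.52659059 -0.01694862  0.36660273] [[ 0.165  0.986 -0.002]
 [ 0.986 -0.165  0.   ]
 [-0.    -0.002 -1.   ]]
357 ((0.524774432182312, -0.016895806416869164), (0.06266489624977112, 0.06305774301290512), 153.12718200683594)
```

View pics/w1.png

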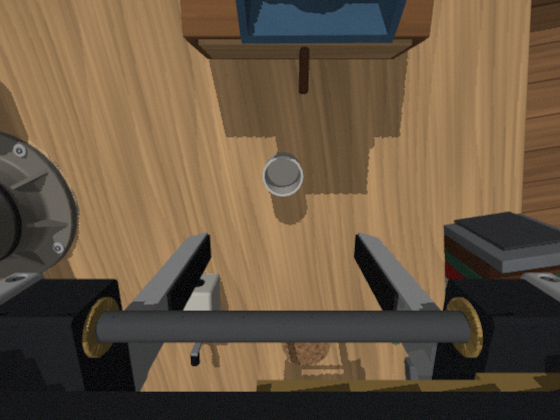

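The wrist view shows the cup at (283,175), the fin at (304,70) and the coaster at (312,350). The cup centre comes out at about (0.526,-0.0175), so I'm going down to it.

>>> step_arm:
  steps: [-0.1, 0, -10, 0, 0, 0, -1, -0.1, 0, -20, 0, 0, 0, -1, -0.1, 0, -25, 0, 0, 0, -1, -0.1, 0, -29, 0, 0, 0, -1, -0.1, 0, -31.2, 0, 0, 0, -1, -0.1, 0, -31.2, 0, 0, 0, -1, -0.1, 0, -31.2, 0, 0, 0, -1, -0.1, 0, -31.2, 0, 0, 0, 1, -0.1, 0, -31.2, 0, 0, 0, 1, -0.1, 0, -31.2, 0, 0, 0, 1, -0.1, 0, -31.2, 0, 0, 0, 1, -0.1, 0, -31.2, 0, 0, 0, 1, -0.1, 0, -31.2, 0, 0, 0, 1, -0.1, 0, -31.2, 0, 0, 0, 1]
  squeeze: 15

```text
t: 3.4
eef_pos: [0.5265, -0.0162, 0.0562]
eef_rot: [-2.396, -2.03, -0.002]
ft_force: [-3.3, 1.8, 15.9]
width: 0.0625
```

>>> step_arm:
  steps: [0, 0, 3, 0, 0, 0, 1, 0, 0, 6, 0, 0, 0, 1, 0, -4, 6, 0, 0, 0, 1, -0.3, -8, 6, 0, 0, 0, 1, -0.6, -12, 6, 0, 0, 0, 1, -0.8, -16, 6, 0, 0, 0, 1, -0.8, -20, 6, 0, 0, 0, 1, -1, -24, 6, 0, 0, 0, 1, -1.2, -28, 6, 0, 0, 0, 1, -1.2, -32, 6, 0, 0, 0, 1, -1.2, -35, 6, 0, 0, 0, 1, -1.2, -37.4, 6, 0, 0, 0, 1, -1.2, -37.4, 6, 0, 0, 0, 1, -1.2, -37.4, 6, 0, 0, 0, 1, -1.2, -37.4, 6, 0, 0, 0, 1]

```text
t: 4.9
eef_pos: [0.5149, -0.389, 0.1163]
eef_rot: [-2.395, -2.031, -0.003]
ft_force: [-1.9, -0.4, -1.1]
width: 0.0623
```

Run:
```python
from h import *
s=readout.sense(); print(s['joints'],s['eef_pos'],s['ft_force'])
for n in ['side','scene']:
    g=snap(n,n+'2');W=cloud(g)
    m=(abs(W[...,2]-.135)<.008)&(abs(W[...,0]-.5144)<.05)&(abs(W[...,1]+.3915)<.05);Q=W[m];print(len(Q),np.percentile(Q,[2,50,98],axis=0))
    cv2.imwrite(f'pics/{n}2z.png',cv2.resize(g['frame'][(250 if n=='side' else 150):(400 if n=='side' else 300),(280 if n=='side' else 100):(480 if n=='side' else 300),::-1],None,fx=3,fy=3))
```

```text
[ 0.08846578  0.57080032  0.63616044  1.79754074 -0.42070531  0.91263851
  0.74789261] [ 0.51485027 -0.38904241  0.11630408] [-1.89088327 -0.4190561  -1.14803023]
155 [[ 0.47130789 -0.42133353  0.12714953]
 [ 0.508354   -0.40426401  0.13245581]
 [ 0.55476444 -0.37676364  0.14212543]]
77 [[ 0.47680302 -0.40218328  0.12741718]
 [ 0.52581955 -0.37695702  0.13288716]
 [ 0.56008791 -0.35855381  0.1411332 ]]
```

View pics/side2z.png

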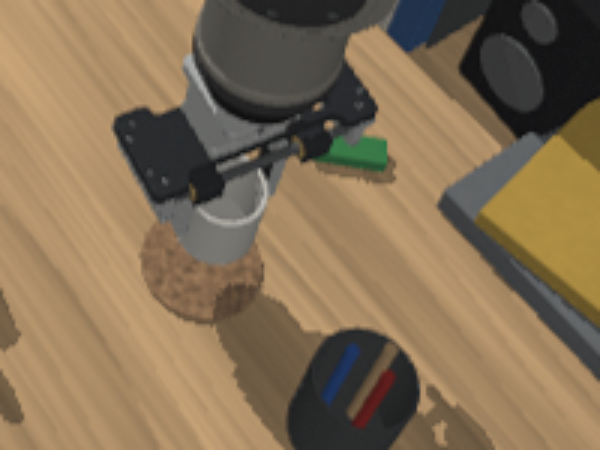

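View pics/scene2z.png

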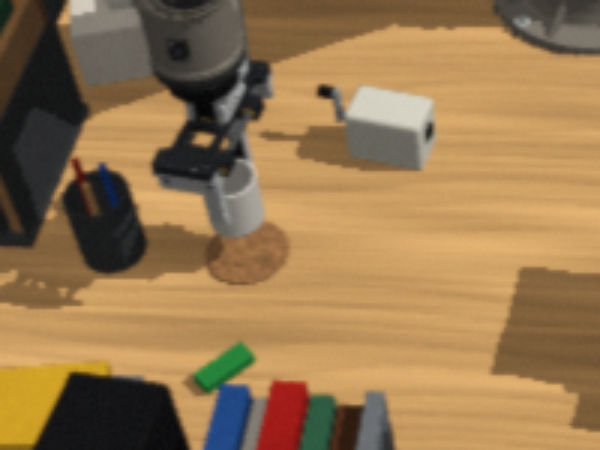

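>>> step_arm:
  steps: [0, -0.1, -2, 0, 0, 0, 1, 0, -0.1, -4, 0, 0, 0, 1, 0, -0.1, -5, 0, 0, 0, 1, 0, -0.1, -5.5, 0, 0, 0, 1, 0, -0.1, -5.5, 0, 0, 0, 1, 0, -0.1, -5.5, 0, 0, 0, 1, 0, -0.1, -5.5, 0, 0, 0, -1, 0, -0.1, -5.5, 0, 0, 0, -1, 0, -0.1, -5.5, 0, 0, 0, -1, 0, -0.1, -5.5, 0, 0, 0, -1, 0, -0.1, -3, 0, 0, 0, -1, 0, -0.1, 2, 0, 0, 0, -1, 0, -0.1, 7, 0, 0, 0, -1, 0, 4, 12, 0, 0, 0, -1, 0, 8, 12, 0, 0, 0, -1, 0, 8, 12, 0, 0, 0, -1]

```text
t: 6.6
eef_pos: [0.5172, -0.3034, 0.2381]
eef_rot: [-2.389, -2.04, -0.009]
ft_force: [1.0, 0.1, -0.8]
width: 0.0938
```

Run:
```python
from h import *
for n in ['side','wrist']:
    g=snap(n,n+'3');W=cloud(g)
    m=(abs(W[...,2]-.074)<.006)&(abs(W[...,0]-.5144)<.05)&(abs(W[...,1]+.3915)<.05);Q=W[m];print(len(Q),cv2.fitEllipse(cv2.convexHull(Q[:,:2].astype(np.float32))) if len(Q)>5 else 0)
    m=(abs(W[...,2]-.005)<.0035)&(W[...,2]>.0025)&(abs(W[...,0]-.5144)<.06)&(abs(W[...,1]+.3915)<.06)
    Q=W[m]; print('coaster',len(Q),Q.min(0) if len(Q) else 0,Q.max(0) if len(Q) else 0)
```

```text
206 ((0.5153123140335083, -0.3916362226009369), (0.06299421936273575, 0.06509850919246674), 117.4508056640625)
coaster 704 [ 0.45442588 -0.45146385  0.00250071] [ 0.57435877 -0.33165667  0.008499  ]
767 ((0.5135350823402405, -0.39030352234840393), (0.06291162967681885, 0.0637727901339531), 166.70803833007812)
coaster 1567 [ 0.46247962 -0.41882107  0.00250837] [ 0.56135796 -0.33882539  0.00847777]
```

View pics/side3.png

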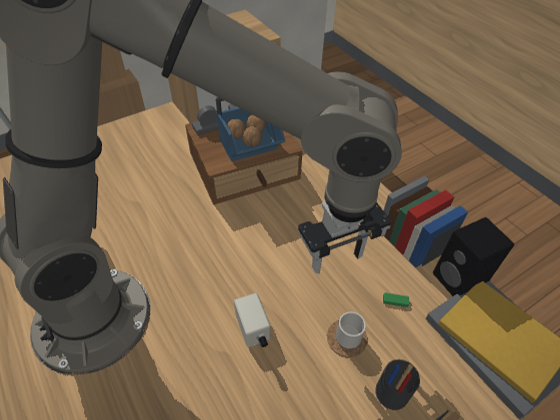

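View pics/wrist3.png

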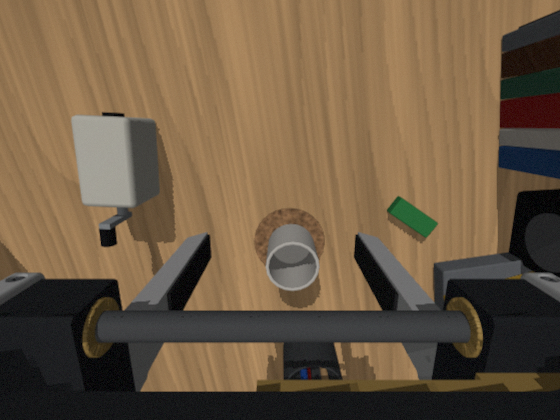

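The cup is on the coaster, at (350,330) in the side view. It sits within about 2 mm of centre. Now I approach the drawer pull.

>>> step_arm:
  steps: [1, 5, 0, 0, 0, 0, -1, 2, 10, 0, 0.1, -0.017, 0, -1, 3, 15, 0, 0.25, -0.043, 0, -1, 4, 20, -1, 0.4, -0.069, 0, -1, 4.8, 25, -2, 0.5, -0.086, 0, -1, 4.8, 30, -4, 0.602, -0.103, 0, -1, 4.8, 34.1, -4.8, 0.602, -0.103, 0, -1, 4.8, 34.1, -4.8, 0.602, -0.103, 0, -1, 4.8, 34.1, -4.8, 0.602, -0.103, 0, -1, 4.8, 34.1, -4.8, 0.602, -0.103, 0, -1, 4.8, 34.1, -4.8, 0.602, -0.103, 0, -1]

```text
t: 7.8
eef_pos: [0.5641, 0.0316, 0.1891]
eef_rot: [-2.04, -1.732, -0.652]
ft_force: [-0.7, -0.3, -0.3]
width: 0.0939
```

Run:
```python
from h import *
s=readout.sense(); print(s['joints'].round(3),s['eef_pos'].round(4),R.from_rotvec(s['eef_rot']).as_matrix().round(3))
g=snap('wrist','w4');W=cloud(g);snap('side','s4')
o=np.array([.6065,.2825]);ux=np.array([.169,.9856]);uy=np.array([-.9856,.169])
F=g['frame'].astype(int);L=np.stack([(W[...,:2]-o)@ux,(W[...,:2]-o)@uy,W[...,2]],-1)
m=(L[...,0]<-.137)&(L[...,0]>-.21)&(L[...,2]>.07)&(L[...,2]<.108)&(F.max(2)<110)&(abs(L[...,1])<.03)
print(m.sum(),np.percentile(L[m],[3,50,97],axis=0).round(4).tolist())
```

```text
[-0.182  0.373  0.449  1.993 -0.907  1.084  0.639] [0.5641 0.0316 0.1891] [[ 0.131  0.986  0.101]
 [ 0.807 -0.165  0.566]
 [ 0.575  0.007 -0.818]]
726 [[-0.1903, -0.0038, 0.087], [-0.168, 0.002, 0.1016], [-0.1389, 0.0078, 0.1031]]
```

View pics/w4.png

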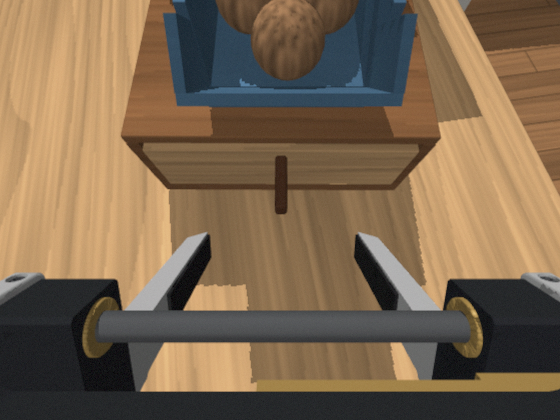

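View pics/s4.png

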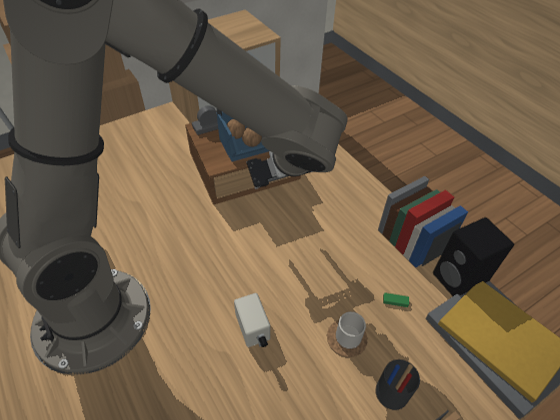

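The fin is centred between the jaws, at about (281,185) in the wrist view. Advancing and gripping.

>>> step_arm:
  steps: [0.3, 3, -3, 0, 0, 0, -1, 0.7, 5, -6, 0, 0, 0, -1, 1, 6.5, -8.5, 0, 0, 0, -1, 1.1, 7.3, -9.7, 0, 0, 0, -1, 1.1, 7.3, -9.7, 0, 0, 0, -1, 1.1, 7.3, -9.7, 0, 0, 0, 1, 1.1, 7.3, -9.7, 0, 0, 0, 1, 1.1, 7.3, -9.7, 0, 0, 0, 1, 1.1, 7.3, -9.7, 0, 0, 0, 1, 1.1, 7.3, -9.7, 0, 0, 0, 1, 1.1, 7.3, -9.7, 0, 0, 0, 1, 1.1, 7.3, -9.7, 0, 0, 0, 1, 1.1, 7.3, -9.7, 0, 0, 0, 1]
  squeeze: 30

```text
t: 9.2
eef_pos: [0.575, 0.1052, 0.0921]
eef_rot: [-2.04, -1.732, -0.652]
ft_force: [0.4, -0.4, -0.3]
width: 0.0335
```

Run:
```python
from h import *
s=readout.sense(); print(s['joints'].round(3),s['eef_pos'].round(4),s['ft_force'],s['width'])
g=snap('wrist','w5')
```

```text
[-0.069  0.488  0.143  2.046 -1.011  0.83   0.684] [0.575  0.1052 0.0921] [ 0.40516311 -0.38050956 -0.29268685] 0.03352462609673464
```

View pics/w5.png

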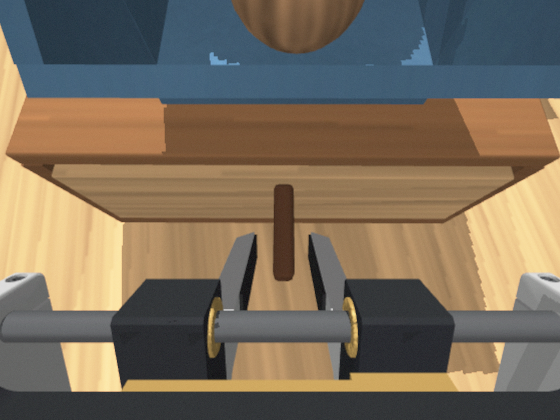

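>>> step_arm:
  steps: [0, 0, 0, 0, 0, 0, 1, 0, 0, 0, 0, 0, 0, 1, 0, 0, 0, 0, 0, 0, 1, 0, 0, 0, 0, 0, 0, 1, 0, 0, 0, 0, 0, 0, 1, 0, 0, 0, 0, 0, 0, 1]

```text
t: 9.85
eef_pos: [0.5756, 0.1049, 0.0921]
eef_rot: [-2.041, -1.732, -0.653]
ft_force: [5.8, -0.8, -2.9]
width: 0.0118
```

Gripped: the width is 11.8 mm, which matches the fin. Pulling.

>>> step_arm:
  steps: [-0.17, -1, 0, 0, 0, 0, 1, -0.5, -3, 0, 0, 0, 0, 1, -0.84, -5, 0, 0, 0, 0, 1, -1.2, -7, 0, 0, 0, 0, 1, -1.52, -9, 0, 0, 0, 0, 1, -1.86, -11, 0, 0, 0, 0, 1, -2.2, -13, 0, 0, 0, 0, 1, -2.54, -15, 0, 0, 0, 0, 1, -2.9, -17, 0, 0, 0, 0, 1, -3.14, -18.5, 0, 0, 0, 0, 1, -3.3, -19.4, 0, 0, 0, 0, 1, -3.4, -20, 0, 0, 0, 0, 1, -3.4, -20, 0, 0, 0, 0, 1, -3.4, -20, 0, 0, 0, 0, 1, -3.4, -20, 0, 0, 0, 0, 1]

```text
t: 11.35
eef_pos: [0.5423, -0.0928, 0.0919]
eef_rot: [-2.036, -1.732, -0.655]
ft_force: [17.0, 18.3, -16.3]
width: 0.0116
```

>>> step_arm:
  steps: [0, 0, 0, 0, 0, 0, -1, 0, 0, 0, 0, 0, 0, -1, 0, 0, 0, 0, 0, 0, -1, 0, 0, 0, 0, 0, 0, -1, 0, 0, 0, 0, 0, 0, -1, 0, 0, 0, 0, 0, 0, -1, -0.5, -3, 4, 0, 0, 0, -1, -1, -6, 8, 0, 0, 0, -1, -1.5, -8, 12, 0, 0, 0, -1, -1.5, -8, 17, -0.1, 0.017, 0, -1, -1.5, -8, 22, -0.3, 0.05, 0, -1, -1.5, -8, 27, -0.45, 0.075, 0, -1, -1.5, -8, 30, -0.602, 0.103, 0, -1, -1.5, -8, 30, -0.602, 0.103, 0, -1, -1.5, -8, 30, -0.602, 0.103, 0, -1]

```text
t: 12.85
eef_pos: [0.528, -0.1703, 0.3929]
eef_rot: [2.387, 2.042, 0.011]
ft_force: [-0.1, 0.8, 0.3]
width: 0.0937
```

Run:
```python
from h import *
s=readout.sense(); print(s['joints'].round(3),s['eef_pos'].round(4),s['ft_force'],R.from_rotvec(s['eef_rot']).as_matrix().round(3).tolist())
o=np.array([.6065,.2825]);ux=np.array([.169,.9856]);uy=np.array([-.9856,.169])
for n in ['side','wrist','scene']:
    g=snap(n,n+'6');W=cloud(g);F=g['frame'].astype(int);L=np.stack([(W[...,:2]-o)@ux,(W[...,:2]-o)@uy,W[...,2]],-1)
    m=(W[...,2]>.262)&(W[...,2]<.29)&(F.max(2)<90)&(abs(L[...,0]-.008)<.02)&(abs(L[...,1])<.1);Q=L[m]
    if m.sum()>10: print(n,'bar',len(Q),np.percentile(Q,[2,50,98],axis=0).round(4).tolist())
    m=(abs(L[...,2]-.108)<.005)&(L[...,0]<-.15)&(L[...,0]>-.37)&(abs(L[...,1])<.16);Q=L[m];
    if m.sum()>10: print(n,'panel top',len(Q),np.percentile(Q[:,0],[2,10,50,90]).round(4).tolist())
```

```text
[-0.146  0.113  0.386  1.67  -0.049  1.362  0.092] [ 0.528  -0.1703  0.3929] [-0.09412101  0.83020831  0.27012281] [[0.155, 0.988, 0.005], [0.988, -0.155, 0.004], [0.005, 0.005, -1.0]]
side bar 251 [[0.0011, -0.0749, 0.2643], [0.0059, -0.0019, 0.2788], [0.0127, 0.0693, 0.2842]]
side panel top 440 [-0.3507, -0.3303, -0.3258, -0.319]
wrist panel top 1860 [-0.3296, -0.3288, -0.3239, -0.319]
scene bar 169 [[0.0034, -0.0784, 0.2662], [0.009, -0.0288, 0.2799], [0.0169, 0.0595, 0.2849]]
scene panel top 251 [-0.3544, -0.3285, -0.3231, -0.3177]
```

View pics/scene6.png

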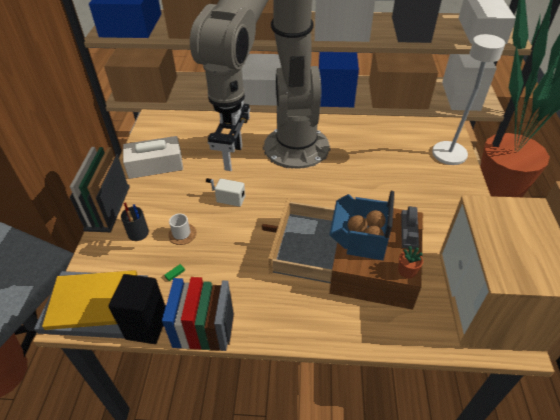

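View pics/wrist6.png

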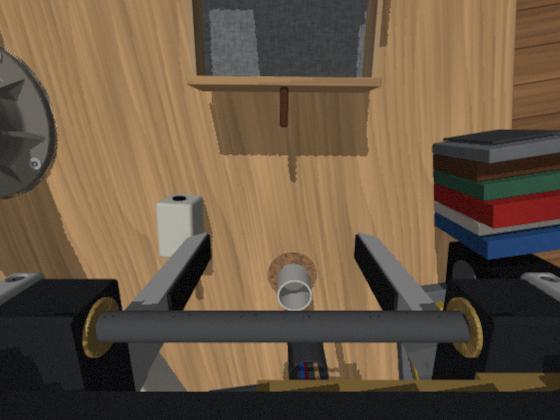

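The drawer front now stands about 200 mm out. Next I move above the tub bar with the jaws along the unit's x.

>>> step_arm:
  steps: [2, 5, 1, 0, 0, 0.15, -1, 3, 10, 1, 0, 0, 0.3, -1, 4, 15, 1, 0, 0, 0.45, -1, 5, 20, 1, 0, 0, 0.6, -1, 6, 25, 1, 0, 0, 0.75, -1, 7, 30, 1, 0, 0, 0.9, -1, 7.5, 35, 1, 0, 0, 1.05, -1, 8, 40, 1, 0, 0, 1.2, -1, 8.5, 45.9, 1, 0, 0, 1.35, -1, 8.5, 45.9, 1, 0, 0, 1.5, -1, 8.5, 45.9, 1, 0, 0, 1.557, -1, 8.5, 45.9, 1, 0, 0, 1.557, -1, 8.5, 45.9, 1, 0, 0, 1.557, -1]

```text
t: 14.3
eef_pos: [0.6123, 0.2836, 0.4]
eef_rot: [-0.282, -3.12, -0.002]
ft_force: [-0.3, 0.5, 0.2]
width: 0.0939
```

Run:
```python
from h import *
s=readout.sense(); print(s['joints'].round(3),s['eef_pos'].round(4),s['ft_force'],R.from_rotvec(s['eef_rot']).as_matrix().round(3).tolist())
o=np.array([.6065,.2825]);ux=np.array([.169,.9856]);uy=np.array([-.9856,.169])
for n in ['wrist']:
    g=snap(n,n+'7');W=cloud(g);F=g['frame'].astype(int);L=np.stack([(W[...,:2]-o)@ux,(W[...,:2]-o)@uy,W[...,2]],-1)
    m=(W[...,2]>.262)&(W[...,2]<.29)&(F.max(2)<110)&(abs(L[...,0]-.008)<.02)&(abs(L[...,1])<.1);Q=L[m]
    if m.sum()>10: print(n,'bar',len(Q),np.percentile(Q,[2,50,98],axis=0).round(4).tolist(),np.polyfit(Q[:,1],Q[:,0],1))
```

```text
[-0.502  0.34  -0.034  1.358  0.006  1.449  0.856] [0.6123 0.2836 0.4   ] [-0.27114886  0.53495695  0.18916481] [[-0.984, 0.179, -0.008], [0.179, 0.984, 0.002], [0.009, 0.0, -1.0]]
wrist bar 2060 [[0.0034, -0.0687, 0.2761], [0.0101, 0.0065, 0.2806], [0.0163, 0.0697, 0.2827]] [-0.00956776  0.01004754]
```

View pics/wrist7.png

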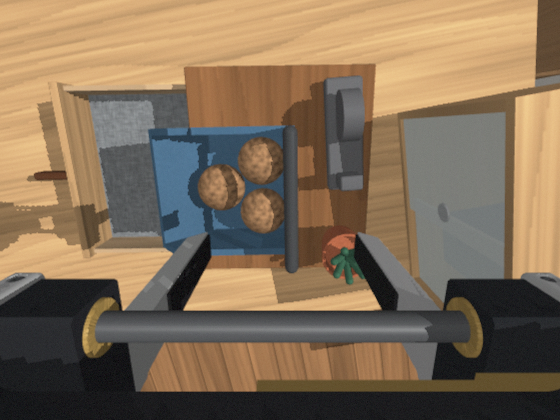

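>>> step_arm:
  steps: [-0.2, 0.7, -2, 0, 0, 0, -1, -0.2, 0.7, -5, 0, 0, 0, -1, -0.2, 0.7, -8, 0, 0, 0, -0.5, -0.2, 0.7, -10.5, 0, 0, 0, -0.5, -0.2, 0.7, -12.2, 0, 0, 0, 0, -0.2, 0.7, -12.2, 0, 0, 0, 0, -0.2, 0.7, -12.2, 0, 0, 0, 0.3, -0.2, 0.7, -12.2, 0, 0, 0, 0.3, -0.2, 0.7, -12.2, 0, 0, 0, 0.5, -0.2, 0.7, -12.2, 0, 0, 0, 0.5, -0.2, 0.7, -12.2, 0, 0, 0, 0.5]
  squeeze: 40

```text
t: 15.45
eef_pos: [0.6103, 0.2908, 0.2788]
eef_rot: [-0.282, -3.121, -0.003]
ft_force: [-0.3, -0.3, 0.2]
width: 0.026
```

Run:
```python
from h import *
s=readout.sense(); print(s['joints'].round(3),s['eef_pos'].round(4),s['ft_force'],s['width'])
g=snap('wrist','w8');snap('side','s8')
```

```text
[-0.504  0.395 -0.045  1.534  0.012  1.218  0.841] [0.6103 0.2908 0.2788] [-0.25424584 -0.28431539  0.223529  ] 0.026036933390881593
```

View pics/w8.png

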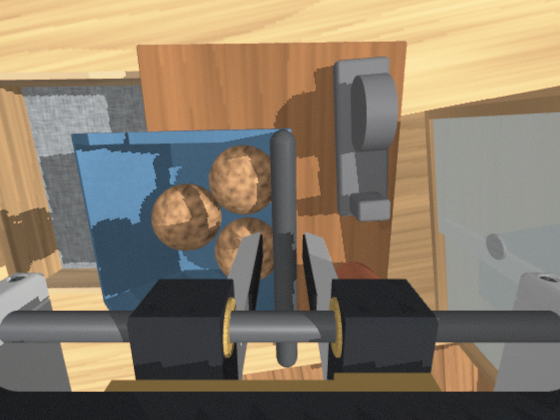

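The bar is centred between the jaws, at (285,290) in the wrist view. Closing.

>>> step_arm:
  steps: [0, 0, 0, 0, 0, 0, 1, 0, 0, 0, 0, 0, 0, 1, 0, 0, 0, 0, 0, 0, 1, 0, 0, 0, 0, 0, 0, 1, 0, 0, 0, 0, 0, 0, 1, 0, 0, 0, 0, 0, 0, 1]

```text
t: 16.15
eef_pos: [0.6104, 0.2921, 0.2787]
eef_rot: [-0.28, -3.122, -0.005]
ft_force: [3.0, 5.9, -2.2]
width: 0.0126
```

Run:
```python
import numpy as np
ux=np.array([.169,.9856]);x0,z0=.106,.150
for th in [3,6,10,14,18,22,26,30,34,38,42,46,50,54,58,62,65,66]:
    t=np.radians(th); x=x0*np.cos(t)-z0*np.sin(t); z=x0*np.sin(t)+z0*np.cos(t)
    d=(x-x0)*ux; print(th,(np.r_[d,z-z0]*100).round(2))
```

```text
3 [-0.14 -0.79  0.53]
6 [-0.27 -1.6   1.03]
10 [-0.47 -2.73  1.61]
14 [-0.67 -3.89  2.12]
18 [-0.87 -5.08  2.54]
22 [-1.08 -6.3   2.88]
26 [-1.29 -7.54  3.13]
30 [-1.51 -8.79  3.29]
34 [ -1.72 -10.05   3.36]
38 [ -1.94 -11.32   3.35]
42 [ -2.16 -12.58   3.24]
46 [ -2.37 -13.82   3.04]
50 [ -2.58 -15.06   2.76]
54 [ -2.79 -16.27   2.39]
58 [ -2.99 -17.45   1.94]
62 [ -3.19 -18.6    1.4 ]
65 [ -3.33 -19.43   0.95]
66 [ -3.38 -19.7    0.78]
```

>>> step_arm:
  steps: [-0.14, -0.79, 0.53, 0, 0, 0, 1, -0.27, -1.6, 1.03, 0, 0, 0, 1, -0.47, -2.73, 1.61, 0, 0, 0, 1, -0.67, -3.89, 2.12, 0, 0, 0, 1, -0.67, -3.89, 2.12, 0, 0, 0, 1, -0.67, -3.89, 2.12, 0, 0, 0, 1]

```text
t: 16.75
eef_pos: [0.6039, 0.2548, 0.3005]
eef_rot: [-0.279, -3.123, -0.009]
ft_force: [2.7, 7.5, 0.9]
width: 0.0129
```

Run:
```python
from h import *
s=readout.sense(); print(s['eef_pos'].round(4),s['ft_force'],s['ft_torque'],s['width'])
g=snap('side','s9');cv2.imwrite('pics/s9z.png',cv2.resize(g['frame'][60:220,160:340,::-1],None,fx=3.5,fy=3.5))
```

```text
[0.6039 0.2548 0.3005] [2.67154466 7.50837256 0.93919969] [ 1.94262353 -0.68506649  0.11127738] 0.012908120557884402
```

View pics/s9z.png

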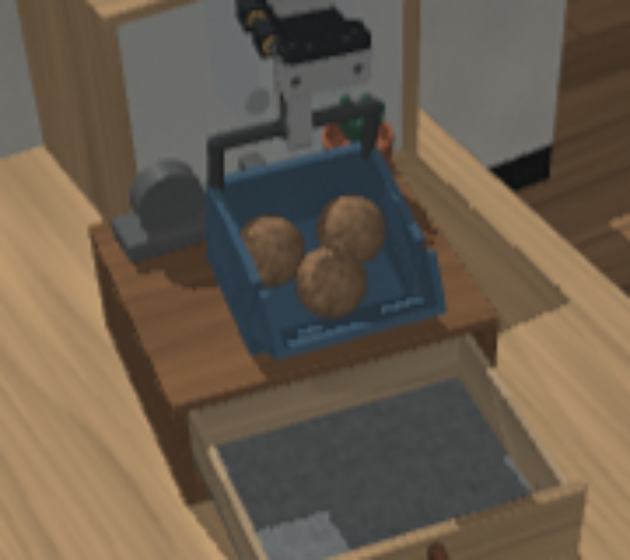

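>>> step_arm:
  steps: [-0.22, -1.35, 0.36, 0, 0, 0, 1, -0.33, -1.95, 0.54, 0, 0, 0, 1, -0.43, -2.57, 0.7, 0, 0, 0, 1, -0.54, -3.2, 0.83, 0, 0, 0, 1, -0.64, -3.81, 0.95, 0, 0, 0, 1, -0.75, -4.43, 1.04, 0, 0, 0, 1, -0.86, -5.06, 1.11, 0, 0, 0, 1, -0.97, -5.69, 1.16, 0, 0, 0, 1, -1.07, -6.32, 1.18, 0, 0, 0, 1, -1.18, -6.95, 1.18, 0, 0, 0, 1, -1.29, -7.59, 1.17, 0, 0, 0, 1, -1.4, -8.22, 1.12, 0, 0, 0, 1, -1.51, -8.85, 1.06, 0, 0, 0, 1, -1.51, -8.85, 1.06, 0, 0, 0, 1, -1.51, -8.85, 1.06, 0, 0, 0, 1]

```text
t: 18.3
eef_pos: [0.5893, 0.1673, 0.3116]
eef_rot: [-0.278, -3.125, -0.011]
ft_force: [1.5, 3.9, 7.0]
width: 0.0129
```

Run:
```python
from h import *
s=readout.sense(); print(s['eef_pos'].round(4),s['ft_force'],s['ft_torque'],s['width'])
g=snap('side','s10');cv2.imwrite('pics/s10z.png',cv2.resize(g['frame'][60:220,160:340,::-1],None,fx=3.5,fy=3.5))
```

```text
[0.5893 0.1673 0.3116] [1.54450262 3.91891713 6.95521831] [ 1.08499906 -0.44760255  0.1090978 ] 0.012923254128528119
```

View pics/s10z.png

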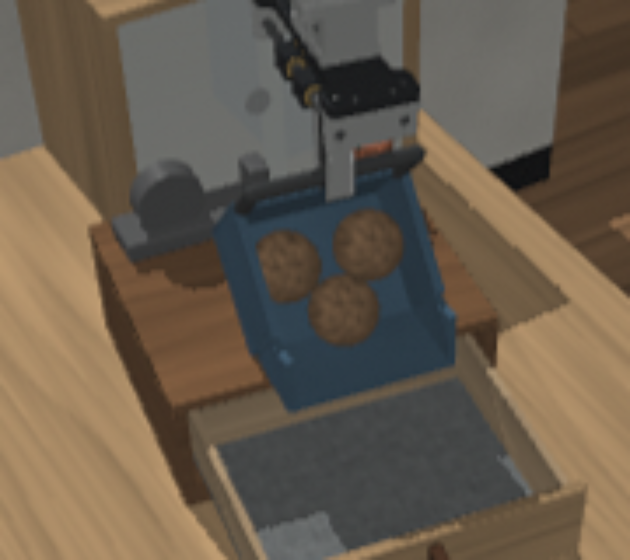

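The tub rocks cleanly about its edge and the balls are still inside. Continuing to about 66 degrees and holding.

>>> step_arm:
  steps: [-0.14, -0.72, -0.13, 0, 0, 0, 1, -0.26, -1.34, -0.25, 0, 0, 0, 1, -0.37, -1.96, -0.39, 0, 0, 0, 1, -0.47, -2.58, -0.53, 0, 0, 0, 1, -0.58, -3.19, -0.71, 0, 0, 0, 1, -0.68, -3.79, -0.9, 0, 0, 0, 1, -0.78, -4.38, -1.12, 0, 0, 0, 1, -0.88, -4.97, -1.35, 0, 0, 0, 1, -0.98, -5.55, -1.62, 0, 0, 0, 1, -1.08, -6.12, -1.89, 0, 0, 0, 1, -1.18, -6.68, -2.18, 0, 0, 0, 1, -1.22, -6.95, -2.34, 0, 0, 0, 1, -1.27, -7.22, -2.51, 0, 0, 0, 1, -1.27, -7.22, -2.51, 0, 0, 0, 1, -1.27, -7.22, -2.51, 0, 0, 0, 1, -1.27, -7.22, -2.51, 0, 0, 0, 1, -1.27, -7.22, -2.51, 0, 0, 0, 1, -1.27, -7.22, -2.51, 0, 0, 0, 1, -1.27, -7.22, -2.51, 0, 0, 0, 1, -1.27, -7.22, -2.51, 0, 0, 0, 1]

```text
t: 20.35
eef_pos: [0.5764, 0.0957, 0.287]
eef_rot: [-0.277, -3.125, -0.011]
ft_force: [-1.9, 3.3, 9.3]
width: 0.0131
```

>>> step_arm:
  steps: [0, 0, 0, 0, 0, 0, 1, 0, 0, 0, 0, 0, 0, 1, 0, 0, 0, 0, 0, 0, 1, 0, 0, 0, 0, 0, 0, 1, 0, 0, 0, 0, 0, 0, 1, 0, 0, 0, 0, 0, 0, 1]

```text
t: 20.95
eef_pos: [0.5764, 0.096, 0.2872]
eef_rot: [-0.277, -3.125, -0.012]
ft_force: [0.2, 3.4, 5.6]
width: 0.0129
```

Run:
```python
from h import *
s=readout.sense(); print(s['eef_pos'].round(4),s['ft_force'],s['ft_torque'],s['width'])
g=snap('side','s11');cv2.imwrite('pics/s11z.png',cv2.resize(g['frame'][60:220,160:340,::-1],None,fx=3.5,fy=3.5))
```

```text
[0.5764 0.096  0.2872] [0.23428635 3.43296517 5.61061077] [0.95659574 0.05371319 0.10292634] 0.012859823921160026
```

View pics/s11z.png

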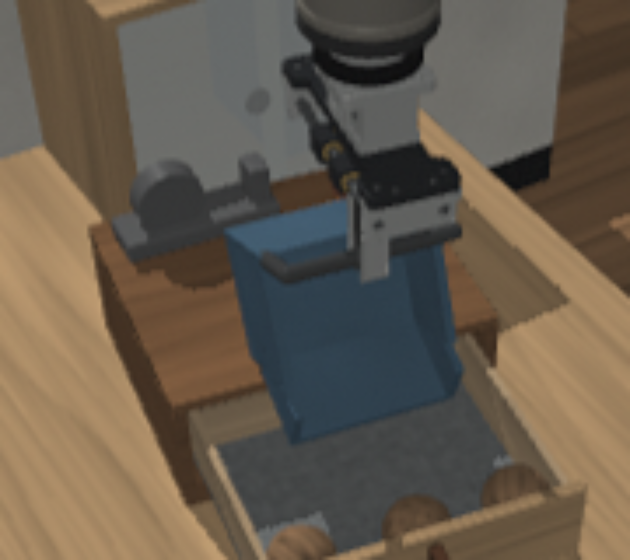

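All three balls lie by the front panel inside the drawer. I'm rocking the tub back along the same arc.

>>> step_arm:
  steps: [0.1, 0.5, 0.28, 0, 0, 0, 1, 0.21, 1, 0.55, 0, 0, 0, 1, 0.41, 2.15, 1.09, 0, 0, 0, 1, 0.61, 3.33, 1.54, 0, 0, 0, 1, 0.82, 4.54, 1.91, 0, 0, 0, 1, 1.03, 5.78, 2.19, 0, 0, 0, 1, 1.24, 7.02, 2.39, 0, 0, 0, 1, 1.46, 8.28, 2.5, 0, 0, 0, 1, 1.68, 9.55, 2.51, 0, 0, 0, 1, 1.89, 10.81, 2.44, 0, 0, 0, 1, 2.11, 12.06, 2.28, 0, 0, 0, 1, 2.32, 13.3, 2.03, 0, 0, 0, 1, 2.53, 14.52, 1.69, 0, 0, 0, 1, 2.73, 15.71, 1.27, 0, 0, 0, 1, 2.93, 16.87, 0.76, 0, 0, 0, 1, 3.13, 18, 0.18, 0, 0, 0, 1, 3.26, 18.81, -0.32, 0, 0, 0, 1, 3.26, 18.81, -0.32, 0, 0, 0, 1]

```text
t: 22.8
eef_pos: [0.609, 0.286, 0.2827]
eef_rot: [-0.274, -3.125, -0.012]
ft_force: [1.5, 4.7, -3.3]
width: 0.0132
```

Run:
```python
from h import *
s=readout.sense(); print(s['eef_pos'].round(4),s['ft_force'],s['ft_torque'],s['width'], np.array([.6104,.2921,.2787])-s['eef_pos'])
g=snap('side','s12');cv2.imwrite('pics/s12z.png',cv2.resize(g['frame'][60:220,160:340,::-1],None,fx=3.5,fy=3.5))
```

```text
[0.609  0.286  0.2827] [ 1.5064491   4.66337781 -3.34327112] [ 0.89203067 -0.57744119  0.07322453] 0.013218667391732228 [ 0.00143574  0.00614052 -0.00403307]
```

View pics/s12z.png

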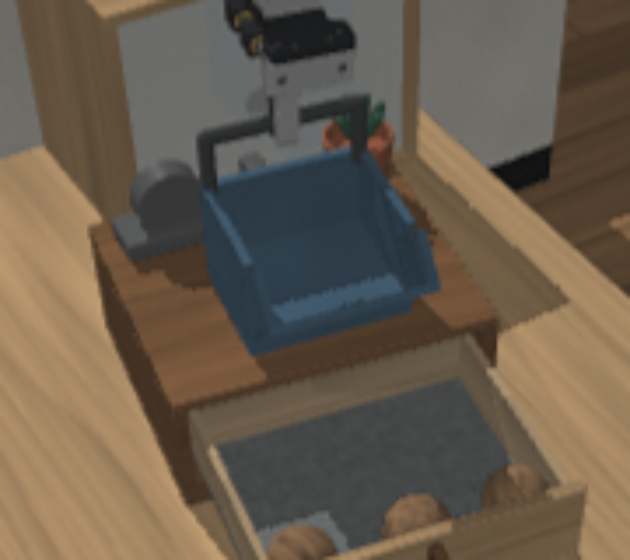

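Now setting it down over the last few millimetres.

>>> step_arm:
  steps: [0.05, 0.2, -0.13, 0, 0, 0, 1, 0.1, 0.4, -0.26, 0, 0, 0, 1, 0.14, 0.6, -0.4, 0, 0, 0, 1, 0.14, 0.65, -0.45, 0, 0, 0, 1, 0.14, 0.65, -0.45, 0, 0, 0, 1, 0.14, 0.65, -0.45, 0, 0, 0, 1]

```text
t: 23.45
eef_pos: [0.6101, 0.2919, 0.2785]
eef_rot: [-0.275, -3.124, -0.012]
ft_force: [-2.1, 4.0, -3.5]
width: 0.013
```

>>> step_arm:
  steps: [0, 0, 0, 0, 0, 0, 0.5, 0, 0, 0, 0, 0, 0, 0.5, 0, 0, 0, 0, 0, 0, 0.2, 0, 0, 0, 0, 0, 0, 0, 0, 0, 0, 0, 0, 0, -0.3, 0, 0, 0, 0, 0, 0, -0.3, 0, 0, 3, 0, 0, 0, -0.3, 0, 0, 7, 0, 0, 0, -0.3, 0, 0, 12, 0, 0, 0, -0.3, -5, -5, 16, 0, 0, 0, -0.3, -10, -10, 18, 0, 0, 0, -0.3, -14, -14, 18, 0, 0, 0, -0.3, -14, -18, 18, 0, 0, 0, -0.3, -14, -22, 18, 0, 0, 0, -0.3, -14, -22, 18, 0, 0, 0, -0.3, -14, -22, 18, 0, 0, 0, -0.3]

```text
t: 25.05
eef_pos: [0.4695, 0.0678, 0.4597]
eef_rot: [-0.284, -3.126, -0.013]
ft_force: [1.3, 0.2, -0.1]
width: 0.0613
```

Run:
```python
from h import *
s=readout.sense(); print(s['t'],s['eef_pos'].round(4),s['ft_force'],s['qd'].round(3))
o=np.array([.6065,.2825]);ux=np.array([.169,.9856]);uy=np.array([-.9856,.169])
for n in ['scene','side']:
    for tag in [n+'0',n+'13']:
        g=snap(n,tag) if tag.endswith('13') else dict(np.load(f'pics/{tag}.npz'))
        W=cloud(g);F=g['frame'].astype(int);L=np.stack([(W[...,:2]-o)@ux,(W[...,:2]-o)@uy,W[...,2]],-1)
        near=(abs(L[...,0])<.2)&(abs(L[...,1])<.12)
        m=(W[...,2]>.262)&(W[...,2]<.29)&(F.max(2)<90)&near&(abs(L[...,0]-.008)<.03);Q=L[m]
        print(tag,'bar',len(Q),np.percentile(Q,[2,50,98],axis=0).round(4).tolist() if len(Q) else 0)
        m=(F[...,2]-F[...,0]>15)&near&(W[...,2]>.2)&(W[...,2]<.232);Q=L[m];print(' tubrim',np.percentile(Q,[1,99],axis=0).round(4).tolist())
    m=(abs(L[...,2]-.108)<.005)&(L[...,0]<-.3)&(L[...,0]>-.36)&(abs(L[...,1])<.16);print(' panel',np.percentile(L[m][:,0],[10,50,90]).round(4))
    m=(abs(W[...,2]-.074)<.006)&(abs(W[...,0]-.5144)<.05)&(abs(W[...,1]+.3915)<.05);Q=W[m];print(' cup',len(Q),cv2.fitEllipse(cv2.convexHull(Q[:,:2].astype(np.float32))) if len(Q)>5 else 0)
    m=(L[...,0]>-.32)&(L[...,0]<-.16)&(abs(L[...,1])<.118)&(L[...,2]>.06)&(L[...,2]<.105)
    k,l,st,c=cv2.connectedComponentsWithStats(m.astype(np.uint8))
    for i in range(1,k):
        if st[i,4]>30: print(' ball?',st[i,4],L[l==i].max(0).round(3),np.median(L[l==i],0).round(3))
```

```text
25.05 [0.4695 0.0678 0.4597] [ 1.33059188  0.23995247 -0.12453545] [-0.034  0.044 -0.063 -0.022 -0.015 -0.011 -0.055]
scene0 bar 177 [[0.0036, -0.0779, 0.2628], [0.0092, -0.0262, 0.28], [0.0168, 0.0604, 0.2845]]
 tubrim [[-0.1517, -0.0823, 0.2003], [0.0127, 0.0707, 0.231]]
scene13 bar 169 [[0.0031, -0.0777, 0.2659], [0.0087, -0.0243, 0.2801], [0.0167, 0.0604, 0.2845]]
 tubrim [[-0.1528, -0.0826, 0.2002], [0.0124, 0.0697, 0.2309]]
 panel [-0.3285 -0.3229 -0.3179]
 cup 88 ((0.5156614780426025, -0.39111074805259705), (0.062059469521045685, 0.06897031515836716), 129.1325225830078)
 ball? 789 [-0.252  0.117  0.105] [-0.287 -0.014  0.088]
side0 bar 249 [[0.0011, -0.0752, 0.266], [0.0061, -0.0011, 0.2788], [0.0129, 0.0681, 0.2846]]
 tubrim [[-0.1544, -0.0788, 0.2003], [0.0151, 0.0705, 0.2311]]
side13 bar 206 [[0.0009, -0.075, 0.2632], [0.0057, -0.0161, 0.2787], [0.0131, 0.069, 0.2844]]
 tubrim [[-0.1547, -0.0785, 0.2004], [0.0148, 0.0711, 0.2309]]
 panel [-0.3306 -0.3258 -0.3193]
 cup 205 ((0.5154734253883362, -0.39153772592544556), (0.06251657754182816, 0.06429778039455414), 119.69783020019531)
 ball? 162 [-0.264 -0.066  0.103] [-0.289 -0.087  0.095]
 ball? 167 [-0.264  0.023  0.103] [-0.29   0.     0.095]
 ball? 187 [-0.258  0.118  0.105] [-0.287  0.096  0.094]
```

View pics/scene13.png

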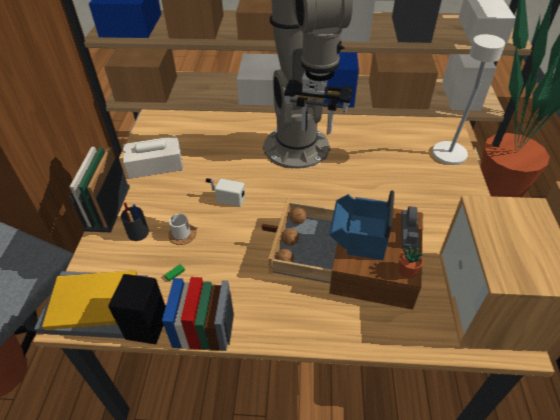

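View pics/side13.png

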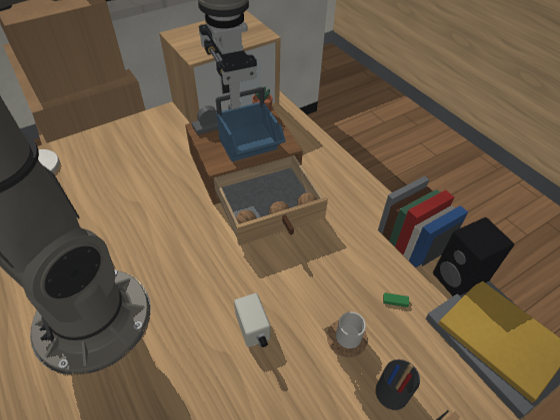

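>>> step_arm:
  steps: [0, 0, 0, 0, 0, 0, -0.3, 0, 0, 0, 0, 0, 0, -0.3, 0, 0, 0, 0, 0, 0, -0.3, 0, 0, 0, 0, 0, 0, -0.3, 0, 0, 0, 0, 0, 0, -0.3]

```text
t: 25.65
eef_pos: [0.4701, 0.072, 0.4587]
eef_rot: [-0.276, -3.125, -0.013]
ft_force: [-0.2, -0.4, -0.0]
width: 0.061
```

Run:
```python
from h import *
s=readout.sense(); print(s['t'],s['ft_force'],s['qd'].round(3)); print(job.sign_off())
```

```text
25.65 [-0.24077481 -0.4352575  -0.03042269] [ 0.003 -0.004  0.003  0.    -0.001  0.    -0.001]
the job is handed in; nothing more can be done
None
```

The job is done and handed in at about 25.7 s of the 69 s allowed; the sign-off gives no verdict. I stood the teacup on its coaster and pulled the drawer to its end stop. I then rocked the tub forward to about 66° by its bar, which tipped all three balls into the drawer, and rocked it back.

My last camera checks showed:
- **Teacup:** it is upright, about 1–2 mm from the coaster's centre.
- **Drawer:** its front stands about 200 mm out. In the pull itself the gripper travelled 200.5 mm.
- **Balls:** all three rest on the drawer floor by the front panel.
- **Tub:** it is upright, within about 1 mm of its starting position.
- **Other objects:** the pen cup, sharpener, eraser, tape dispenser and succulent look unmoved in the pictures, but I did not re-measure them.
- **Arm:** it is at rest and clear of everything.

Two readings were slightly off. The grip width on the 14 mm bar read about 13 mm, and there was a brief 16 N vertical reading while gripping the cup. Neither caused any visible problem. No check failed.

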